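# Correct the stock tags on the welding-shop parts rack

## Task

The stock tags on the rail behind the four parts bins are out of date: push hinged tags over with a fingertip so that only the two bins filled to the brim show green, each tag belonging to the bin straight in front of it, and the tags of the other two bins show bare steel. A tag shows green when it leans back away from the robot and bare steel when it leans over its bin; some may already be right. Nudge each wrong tag gently past upright and let it drop, do not pinch or force the tags, and leave the can, hammer, square and test box where they are.

Things in the scene. Friction and masses are not known exactly. Their poses are not given: they have to be found in the camera images.
- rack: Fixed steel parts rack, 456 mm wide (along y): four open blue bins in a row (104 wide, 140 deep, rim 76 mm high, centres 110 mm apart); behind them, away from the robot, a header board with a flat rail on top (top 125 mm high). Origin on the table under the rail's middle; x points from bins to rail, away from the robot; z up. The bins lie 25 to 165 mm from it towards -x.
- clip_a: Fixed V-shaped steel saddle, 40 mm wide, on the rail behind one of the bins; it carries tag a. The four are alike, in any order. Origin at its foot, 125 mm above the table; axes as the rack's. Hinge axis along y, 14 mm above the origin. Its bin is straight before it, centre 95 mm towards -x. The V's arms reach 29 mm from the hinge; the tag's outer 36 mm overhangs, so a finger gets behind it.
- tag_a (a joint): Hinge of clip_a's tag, a steel flap 60 mm wide, 65 mm from hinge to free edge (6 mm hem), 75 g. 0 upright; +0.65 leans away from the robot on its stop (rack +x), green face with washer up: shows green; -0.65 leans over its bin, bare steel up. Gravity holds it; past upright it drops over. Needs under 0.5 N at the edge, which climbs 13 mm to upright: a finger that rises a little as it pushes follows it best.
- clip_b: Fixed V-shaped steel saddle, 40 mm wide, on the rail behind one of the bins; it carries tag b. The four are alike, in any order. Origin at its foot, 125 mm above the table; axes as the rack's. Hinge axis along y, 14 mm above the origin. Its bin is straight before it, centre 95 mm towards -x. The V's arms reach 29 mm from the hinge; the tag's outer 36 mm overhangs, so a finger gets behind it.
- tag_b (a joint): Hinge of clip_b's tag, a steel flap 60 mm wide, 65 mm from hinge to free edge (6 mm hem), 75 g. 0 upright; +0.65 leans away from the robot on its stop (rack +x), green face with washer up: shows green; -0.65 leans over its bin, bare steel up. Gravity holds it; past upright it drops over. Needs under 0.5 N at the edge, which climbs 13 mm to upright: a finger that rises a little as it pushes follows it best.
- clip_c: Fixed V-shaped steel saddle, 40 mm wide, on the rail behind one of the bins; it carries tag c. The four are alike, in any order. Origin at its foot, 125 mm above the table; axes as the rack's. Hinge axis along y, 14 mm above the origin. Its bin is straight before it, centre 95 mm towards -x. The V's arms reach 29 mm from the hinge; the tag's outer 36 mm overhangs, so a finger gets behind it.
- tag_c (a joint): Hinge of clip_c's tag, a steel flap 60 mm wide, 65 mm from hinge to free edge (6 mm hem), 75 g. 0 upright; +0.65 leans away from the robot on its stop (rack +x), green face with washer up: shows green; -0.65 leans over its bin, bare steel up. Gravity holds it; past upright it drops over. Needs under 0.5 N at the edge, which climbs 13 mm to upright: a finger that rises a little as it pushes follows it best.
- clip_d: Fixed V-shaped steel saddle, 40 mm wide, on the rail behind one of the bins; it carries tag d. The four are alike, in any order. Origin at its foot, 125 mm above the table; axes as the rack's. Hinge axis along y, 14 mm above the origin. Its bin is straight before it, centre 95 mm towards -x. The V's arms reach 29 mm from the hinge; the tag's outer 36 mm overhangs, so a finger gets behind it.
- tag_d (a joint): Hinge of clip_d's tag, a steel flap 60 mm wide, 65 mm from hinge to free edge (6 mm hem), 75 g. 0 upright; +0.65 leans away from the robot on its stop (rack +x), green face with washer up: shows green; -0.65 leans over its bin, bare steel up. Gravity holds it; past upright it drops over. Needs under 0.5 N at the edge, which climbs 13 mm to upright: a finger that rises a little as it pushes follows it best.
- stock_rods: Stock: heap of short round bar ends (14 mm thick, 42 mm long) that fills its bin to the brim, about 85 mm above the table: a full bin. It may be in any of the four bins. Origin at the centre of the bin's floor, 9 mm above the table; axes as the rack's.
- stock_nuts: Stock: heap of large hexagon nuts (27 mm across) that fills its bin to the brim, about 85 mm above the table: a full bin. It may be in any of the four bins. Origin at the centre of the bin's floor, 9 mm above the table; axes as the rack's.
- stock_tubes: Stock: only three square tube offcuts (20 x 20 x 40 mm) on the bottom of their bin: not full. It may be in any of the four bins. Origin at the centre of the bin's floor, 9 mm above the table; axes as the rack's.
- stock_angles: Stock: only two short angle-iron pieces (45 mm long) on the bottom of their bin: not full. It may be in any of the four bins. Origin at the centre of the bin's floor, 9 mm above the table; axes as the rack's.
- spray_can: Loose aluminium spray can, 54 mm across, 170 mm high, standing near the left (+y) end of the rack. Origin at the centre of its underside. Not part of the job.
- hammer: Loose hammer with a wooden handle lying on the table beyond the rack (its handle runs roughly along the rack). Origin at its underside. Not part of the job.
- square: Loose triangular steel welding square, 90 mm long, 16 mm thick, 90 mm high, standing near the right (-y) end of the rack. Origin at the centre of its underside. Not part of the job.
- test_box: Loose welded steel test box, about 74 mm cube on a 100 x 85 mm foot plate, standing beyond the rack. Origin at the centre of its underside. Not part of the job.

How it is judged (in metres and radians):
At the end, for the whole second after the job is handed in: The two tags behind the full bins (round bar ends, nuts) lean back, away from the robot (joint above 0.58 rad), and the other two lean over their bins (joint below -0.58 rad) (((y of stock_rods in the frame of clip_a between -0.04 and 0.04 m and value of joint tag_a above 0.58 rad) or (y of stock_nuts in the frame of clip_a between -0.04 and 0.04 m and value of joint tag_a above 0.58 rad) or (y of stock_tubes in the frame of clip_a between -0.04 and 0.04 m and value of joint tag_a below -0.58 rad) or (y of stock_angles in the frame of clip_a between -0.04 and 0.04 m and value of joint tag_a below -0.58 rad)) and ((y of stock_rods in the frame of clip_b between -0.04 and 0.04 m and value of joint tag_b above 0.58 rad) or (y of stock_nuts in the frame of clip_b between -0.04 and 0.04 m and value of joint tag_b above 0.58 rad) or (y of stock_tubes in the frame of clip_b between -0.04 and 0.04 m and value of joint tag_b below -0.58 rad) or (y of stock_angles in the frame of clip_b between -0.04 and 0.04 m and value of joint tag_b below -0.58 rad)) and ((y of stock_rods in the frame of clip_c between -0.04 and 0.04 m and value of joint tag_c above 0.58 rad) or (y of stock_nuts in the frame of clip_c between -0.04 and 0.04 m and value of joint tag_c above 0.58 rad) or (y of stock_tubes in the frame of clip_c between -0.04 and 0.04 m and value of joint tag_c below -0.58 rad) or (y of stock_angles in the frame of clip_c between -0.04 and 0.04 m and value of joint tag_c below -0.58 rad)) and ((y of stock_rods in the frame of clip_d between -0.04 and 0.04 m and value of joint tag_d above 0.58 rad) or (y of stock_nuts in the frame of clip_d between -0.04 and 0.04 m and value of joint tag_d above 0.58 rad) or (y of stock_tubes in the frame of clip_d between -0.04 and 0.04 m and value of joint tag_d below -0.58 rad) or (y of stock_angles in the frame of clip_d between -0.04 and 0.04 m and value of joint tag_d below -0.58 rad))); the robot touches nothing.
It fails at once if a tag or its saddle is pinched or forced (more than 30 N from the fingers) (contact force between the fingers and clip_a above 30 N or contact force between the fingers and clip_b above 30 N or contact force between the fingers and clip_c above 30 N or contact force between the fingers and clip_d above 30 N).
It fails at once if the spray can is moved or picked up (more than 20 mm) (distance of spray_can from where it was at the start of the episode above 0.02 m).
It fails at once if the hammer is moved or picked up (more than 20 mm) (distance of hammer from where it was at the start of the episode above 0.02 m).
It fails at once if the welding square is moved or picked up (more than 20 mm) (distance of square from where it was at the start of the episode above 0.02 m).
It fails at once if the welded test box is moved or picked up (more than 20 mm) (distance of test_box from where it was at the start of the episode above 0.02 m).
It also fails if it takes over 58 s, if anything falls off the work surface, if the arm or the gripper's body presses on something with over 40 N, if the wrist force passes 120 N, or if a joint passes its speed limit or range.

## Robot

A 6-joint arm with a two-finger parallel gripper is mounted at the origin on the work surface. World frame = base frame: x ahead of the robot, y to its left, z up, the work surface at z = 0. Lengths are in m, angles in degrees, forces in N, time in s.
With the tool pointing down it reaches from about 0.25 to 0.8 m from the base axis. Payload 8.5 kg.
Tool frame: the origin (TCP) lies at the very end of the fingers, on their centre line; the grasp point (between the pads) lies 19 mm behind it (robot.hold_point_z is the distance from the TCP to the grasp point, in m); z points along the fingers, y is the line along which they close (so a half turn about z gives the same grasp; the last joint's range is limited). The gripper opens to 85 mm and grips with 20 to 120 N. Pads are 22 mm wide; open, the fingers measure 114 mm over their backs; the gripper's body (76 mm by 85 mm) begins 54 mm behind the grasp point. The pads swing forward as they close: fully open they stand 13 mm farther back than shut.
Start: joints at [72.365, 13.648, -0.773, 75.585, 0, 90], TCP at [0.159, 0.5, 0.2] pointing down, gripper open.
Joint ranges: [-152.45, 152.45], [-59.26, 108.67], [-65.41, 83.53], [-104.44, 129.93], [-82.83, 76.93], [-180, 180]. Speed limits (degrees/s): [127.2, 127.2, 159.86, 180, 180, 180].

## Interface

Orientations are given as [roll, pitch, yaw] about the fixed x, y, z axes, in that order (R = Rz(yaw) Ry(pitch) Rx(roll)).
In Python, from plant import status, eyes, robot, nets gives the robot as it stands.
- The arm moves only by the shell command python3 -m jog 'ROWS' [FORCE]. ROWS is JSON, one flat list of numbers, 5 for each row, row after row: the shift along the world's x, y, z in m, then the turn about the world's z in degrees, then the opening in per cent of the stroke, from 0 (shut) to 100 (fully open). In form: [x, y, z, twist, grip, x, y, z, twist, grip, ...]. A call has 1 to 8 rows; each row shifts and turns the commanded pose from where the row before left it; what a row does not reach is not made up. A row lasts 1/12 s, in which the tool goes at most 41.7 mm and 7.16 degrees, less where a joint would pass 70% of its speed; a pose out of reach is approached as far as the arm can. A call with a gripper value outside its range is refused whole. The fingers move at their own pace and stop on an object; FORCE is the grip in N (left out, the last holds). Time passes only in rows, so rows that do not move let the fingers close. It gives the time, the measured TCP pose, the force, the opening and the grip force at its end, in the units of the state.
- status.state(): the state, without advancing time (a new reading comes with each control period).
- eyes.snapshot(name): name is "scene" or "top" or "wrist"; returns a dict with "color" (480x640x3 uint8, red, green, blue), "K" (3x3 intrinsics, pixels), "R" (3x3) and "t" (3): a world point X has camera coordinates R X + t. Camera axes: x right, y down, z forward; pixel columns grow to the right and rows downward; lengths in m; the calibration is good to about 2 mm. A picture is of the moment at which its call begins. There is no depth.
- robot.finish_job(): hands the job in; it is judged then, once.
Trained networks look in a picture, given as the dict that the camera call returned (one of the last four; its "shot" number tells which), for a name from the list of things; names that differ only in an ending like _2 or _b are one class to them, and where a whole thing is asked for, a point or a joint stands for the part that bears it (a point fixed in the world has none). Each returns a list of dicts, best first, with "confidence" (0 to 1); they miss things now and then, are a little off and sometimes report something else, mostly with a low value. They report only what shows in the picture. A call takes as long as a camera call.
- nets.look_for(thing, picture): "at" ([x, y, z] in m, in world coordinates, good to about 4 mm: the middle of the surface that is visible of it).
- nets.tip_of(thing, picture): "at" ([x, y, z] in m, in world coordinates, good to about 4 mm: a listed point, or the origin of a listed thing).
The state is a dict: "t": time; "joints": joint angles; "dq": joint speeds; "joint_torque": joint torques, N m; "position": TCP position; "tcp_rot": TCP orientation; "contact_force": force on the tool from outside, world axes, zero at the start; "torque": the same for the moment, N m; "width": finger opening in m; "finger_force": force on a finger pad.
Only numpy, scipy, OpenCV 4.12 (cv2) and the standard library are available. Lean on these libraries where they do the work, as an engineer would, in place of code of your own. Each camera call takes 0.05 s, during which the arm holds its last target. There are 200 camera calls.

## Working session

There is one attempt and no reset: what is moved stays moved. The work goes in short steps, Python scripts to look and compute and a shell command to move; the robot and the scene stay as the last step left them, time stands still between calls to the robot, and variables do not carry over. Pictures are saved under pics/ and viewed, at most 10 in all, crops included, and the job is handed in when it is done.

```bash
mkdir -p pics; python3 - <<'E'
from plant import status, eyes, robot, nets
import cv2
s=status.state();print(s['t'],s['position'],s['tcp_rot'],s['width'])
for n in ['top','scene']:
    p=eyes.snapshot(n);cv2.imwrite(f'pics/{n}0.png',p['color'][:,:,::-1])
    for th in ['rack','clip_a','stock_rods','stock_nuts','stock_tubes','stock_angles','spray_can','hammer','square','test_box']:
        print(n,th,[([round(v,3) for v in d['at']],round(d['confidence'],2)) for d in nets.tip_of(th,p)][:6])
    print('tag',[([round(v,3) for v in d['at']],round(d['confidence'],2)) for d in nets.look_for('tag_a',p)][:6])
E
```

```text
0.0 [0.15892262 0.49988148 0.19967428] [-1.79917065e+02  3.48101407e-05  1.62363367e+02] 0.0854198653043519
top rack [([0.569, 0.085, 0.004], 0.66)]
top clip_a [([0.543, 0.249, 0.122], 0.85), ([0.595, -0.08, 0.126], 0.81), ([0.56, 0.143, 0.123], 0.77), ([0.578, 0.031, 0.124], 0.69), ([0.483, 0.016, 0.007], 0.18)]
top stock_rods [([0.486, 0.019, 0.006], 0.76)]
top stock_nuts [([0.444, 0.231, 0.009], 0.82)]
top stock_tubes [([0.467, 0.121, 0.009], 0.98)]
top stock_angles [([0.505, -0.093, 0.009], 0.55)]
top spray_can [([0.467, 0.399, 0.001], 0.64)]
top hammer [([0.68, 0.213, 0.001], 0.94)]
top square [([0.57, -0.277, -0.001], 0.62)]
top test_box [([0.733, -0.124, 0.004], 0.78), ([0.57, 0.087, 0.002], 0.49)]
tag [([0.557, 0.026, 0.17], 0.97), ([0.522, 0.244, 0.166], 0.76), ([0.573, -0.078, 0.17], 0.57)]
scene rack [([0.566, 0.086, -0.0], 0.92)]
scene clip_a [([0.579, 0.03, 0.123], 0.97), ([0.542, 0.248, 0.128], 0.88), ([0.558, 0.142, 0.128], 0.71), ([0.596, -0.078, 0.125], 0.7)]
scene stock_rods []
scene stock_nuts [([0.577, 0.031, 0.122], 0.69), ([0.733, -0.125, 0.001], 0.31), ([0.538, 0.247, 0.127], 0.17)]
scene stock_tubes []
scene stock_angles [([0.501, -0.096, 0.01], 0.4)]
scene spray_can [([0.47, 0.397, -0.002], 0.58)]
scene hammer [([0.68, 0.214, 0.0], 0.85)]
scene square [([0.573, -0.269, 0.002], 0.83)]
scene test_box [([0.733, -0.124, 0.002], 0.74)]
tag [([0.556, 0.028, 0.168], 0.9), ([0.519, 0.242, 0.167], 0.83), ([0.58, -0.084, 0.167], 0.7), ([0.589, 0.136, 0.179], 0.47)]
```

View pics/top0.png

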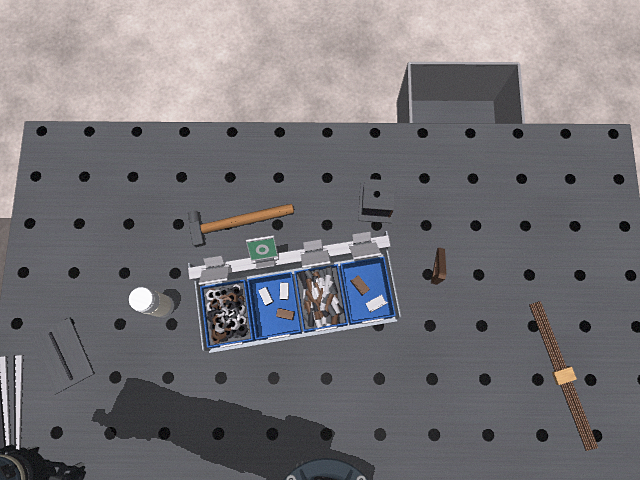

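View pics/scene0.png

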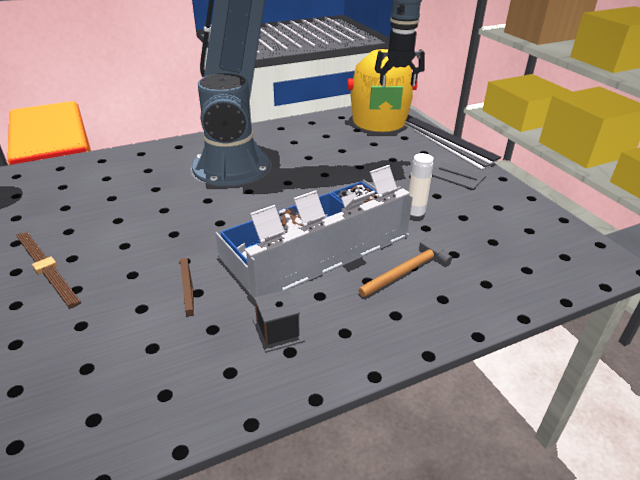

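The top view shows, left to right: nuts (225,310) with a steel tag, tubes (275,300) with a green tag at (262,249), rods (320,297) with a steel tag, and angles (368,293) with a steel tag. So the nuts and rods tags go back, the tubes tag comes forward, and the angles tag is already right. The scene view agrees: one tag, at (384,181) or (356,200), leans the other way from the rest. Rack yaw is about 9°.

```bash
python3 -m jog '[0.024,-0.02,0.006,6.7,0, 0.024,-0.02,0.006,6.7,0, 0.024,-0.02,0.006,6.7,0, 0.024,-0.02,0.006,6.6,0, 0.024,-0.02,0.006,0,0, 0.024,-0.02,0.006,0,0, 0.024,-0.02,0,0,0, 0.024,-0.02,0,0,0]' 20
python3 -m jog '[0.024,-0.02,0,0,0, 0.024,-0.02,0,0,0, 0.024,-0.02,0,0,0, 0.024,-0.02,0,0,0, 0.01,-0.01,0,0,0, 0.01,-0.01,0,0,0, 0,0,0,0,0, 0,0,0,0,0]'
```

```text
t: 1.87
position: [0.3522, 0.3393, 0.2368]
tcp_rot: [180.0, 0.0, -170.9]
contact_force: [0.2, 0.5, -0.1]
width: 0.0002
finger_force: 0.0
t: 2.53
position: [0.4672, 0.2399, 0.2361]
tcp_rot: [-180.0, -0.0, -171.0]
contact_force: [-0.8, -0.3, 0.9]
width: -0.0
finger_force: 0.0
```

```bash
python3 -m jog '[0,0,-0.015,0,0, 0,0,-0.015,0,0, 0,0,-0.014,0,0, 0,0,-0.014,0,0, 0,0,0,0,0, 0.0065,0.001,0,0,0, 0.0065,0.001,0,0,0, 0.0065,0.001,0,0,0]'
python3 -m jog '[0.0065,0.001,0.001,0,0, 0.0065,0.001,0.001,0,0, 0.0065,0.001,0.001,0,0, 0.0065,0.001,0.001,0,0, 0.0065,0.001,0.001,0,0, 0.0065,0.001,0.001,0,0, 0.0065,0.001,0.001,0,0, 0.0065,0.001,0.001,0,0]'
python3 -m jog '[0.0065,0.001,0.001,0,0, 0.0065,0.001,0.001,0,0, 0,0,0,0,0]'
python3 - <<'E'
from plant import eyes,nets
import cv2
p=eyes.snapshot('scene');q=eyes.snapshot('top')
cv2.imwrite('pics/a.png',cv2.hconcat([p['color'][130:310,200:500],q['color'][180:360,130:430]])[:,:,::-1])
E
```

```text
t: 3.2
position: [0.4877, 0.2441, 0.1794]
tcp_rot: [180.0, 0.1, -170.9]
contact_force: [0.3, -0.0, -0.9]
width: -0.0003
finger_force: 0.0
t: 3.87
position: [0.5392, 0.2514, 0.1863]
tcp_rot: [-180.0, -0.0, -170.9]
contact_force: [0.4, 0.3, 0.7]
width: -0.0001
finger_force: 0.0
t: 4.12
position: [0.5528, 0.2535, 0.1882]
tcp_rot: [-180.0, 0.0, -171.0]
contact_force: [0.1, -0.1, 0.8]
width: -0.0003
finger_force: 0.0
```

View pics/a.png

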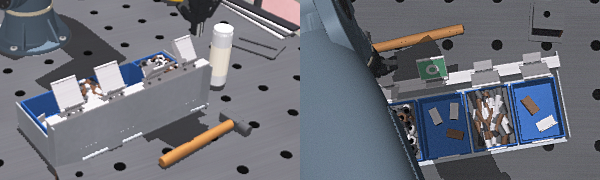

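The scene crop on the left doesn't clearly show the fingers against the tag. I'll project the TCP and look at a larger crop.

```bash
python3 - <<'E'
from plant import eyes,nets,status
import cv2,numpy as np
p=eyes.snapshot('scene')
for X in (status.state()['position'],[.5425,.2485,.139]):
    c=p['K']@(p['R']@np.array(X)+p['t']);print(c[:2]/c[2])
cv2.imwrite('pics/b.png',cv2.resize(p['color'][80:280,200:460],None,fx=3,fy=3)[:,:,::-1])
E
```

```text
[394.51262345 176.12542662]
[389.02615757 192.27439439]
```

View pics/b.png

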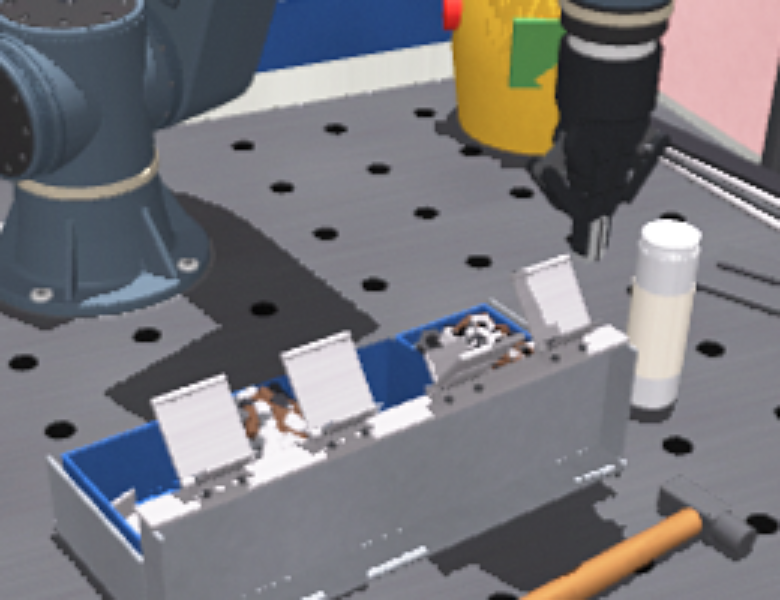

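```bash
python3 - <<'E'
from plant import eyes,nets,status
import cv2,numpy as np
print(status.state()['t'],status.state()['position'])
p=eyes.snapshot('scene');w=eyes.snapshot('wrist');print(status.state()['t'])
pr=lambda p,X:(lambda c:(c[:2]/c[2]).round(0))(p['K']@(p['R']@np.array(X)+p['t']))
for X in ([.467,.24,.236],[.467,.24,.178],[.5528,.2535,.188],[.543,.248,.19],[.5425-.039,.2485-.006,.191],[.596,-.079,.125]):
    print(X,pr(p,X),pr(w,X))
print('cam',-p['R'].T@p['t'])
cv2.imwrite('pics/c.png',cv2.hconcat([cv2.resize(p['color'][80:280,200:460],(390,300)),cv2.resize(w['color'],(400,300))])[:,:,::-1])
E
```

```text
4.2667 [0.55135894 0.25323189 0.1881161 ]
4.3667
[0.467, 0.24, 0.236] [374. 144.] [329.  84.]
[0.467, 0.24, 0.178] [372. 165.] [327. 104.]
[0.5528, 0.2535, 0.188] [395. 176.] [326. 279.]
[0.543, 0.248, 0.19] [391. 174.] [319. 261.]
[0.5035, 0.2425, 0.191] [381. 167.] [320. 182.]
[0.596, -0.079, 0.125] [273. 241.] [-162.  231.]
cam [ 1.45521454 -0.37335204  0.80342665]
```

View pics/c.png

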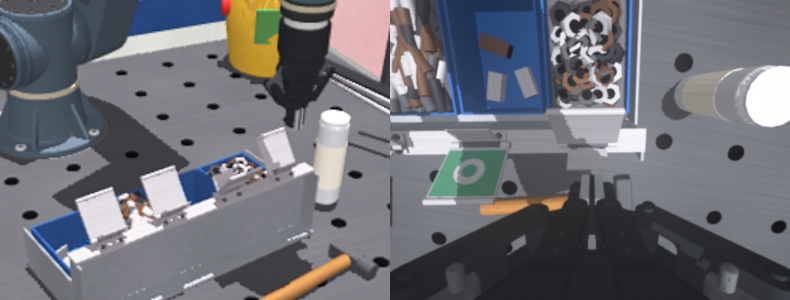

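```bash
python3 - <<'E'
from plant import eyes,status
import cv2,numpy as np
s=status.state();T=s['position'];print(T,s['width'],s['joints'])
p=eyes.snapshot('scene');w=eyes.snapshot('wrist')
pr=lambda p,X:tuple(int(v) for v in (lambda c:(c[:2]/c[2]).round(0))(p['K']@(p['R']@np.array(X)+p['t'])))
a=p['color'].copy();b=w['color'].copy()
for dz in (0,.02,.04,.06):
    X=T+[0,0,dz];print(dz,pr(p,X),pr(w,X))
    for i in (a,b): pass
    cv2.circle(b,pr(w,X),2,(255,0,0),-1)
    cv2.circle(a,pr(p,X),0,(255,0,0),-1)
print('wcam',-w['R'].T@w['t'],w['R'][2])
cv2.imwrite('pics/d.png',cv2.hconcat([cv2.resize(a[100:220,330:450],(400,400),interpolation=0),cv2.resize(b[220:460,200:440],(400,400))])[:,:,::-1])
E
```

```text
[0.55119236 0.25323073 0.18827003] 6.366509463959535e-05 [ 2.46780618e+01  2.20022243e+01  9.56127450e+00  7.75768707e+01
 -5.20609877e-03  1.56070148e+01]
0 (394, 176) (326, 276)
0.02 (395, 169) (327, 291)
0.04 (396, 161) (327, 311)
0.06 (397, 154) (328, 336)
wcam [0.48582269 0.24106634 0.36204431] [ 0.25585039  0.0400592  -0.96588604]
```

View pics/d.png

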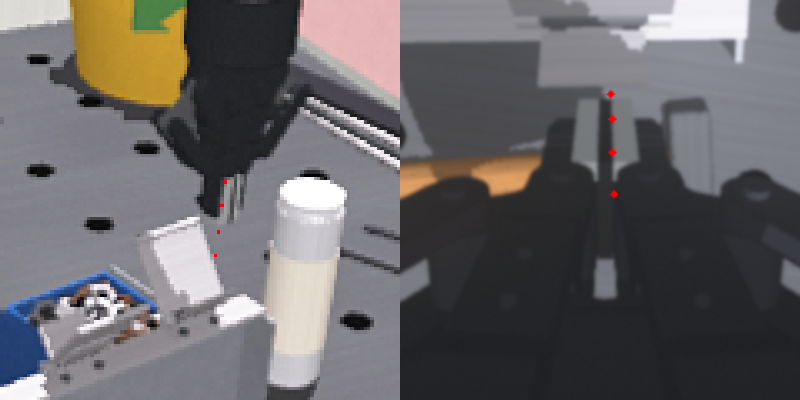

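The scene view puts the fingertips at about (398,165). That is about 30 mm above where the reported TCP projects, (394,176), and the tag has not moved. The next check compares the wrist camera against static things.

```bash
python3 - <<'E'
from plant import eyes,status,nets
import numpy as np
w=eyes.snapshot('wrist');p=eyes.snapshot('scene')
pr=lambda p,X:(lambda c:(c[:2]/c[2]).round(0))(p['K']@(p['R']@np.array(X)+p['t']))
f=lambda L:[(np.round(d['at'],3).tolist(),pr(w,d['at']).tolist(),round(d['confidence'],2)) for d in L][:4]
for th in ['clip_a','stock_nuts','stock_tubes','spray_can','hammer','rack']: print(th,f(nets.tip_of(th,w)))
print('tagw',f(nets.look_for('tag_a',w)));print('tags',f(nets.look_for('tag_a',p)))
print('clips',f(nets.tip_of('clip_a',p)))
E
```

```text
clip_a [([0.54, 0.243, 0.127], [314.0, 225.0], 0.74), ([0.556, 0.14, 0.122], [163.0, 223.0], 0.67), ([0.483, 0.015, 0.01], [84.0, 101.0], 0.59)]
stock_nuts [([0.451, 0.231, 0.009], [319.0, 103.0], 0.57)]
stock_tubes [([0.46, 0.12, 0.008], [199.0, 93.0], 0.93)]
spray_can [([0.47, 0.397, 0.002], [482.0, 153.0], 0.59)]
hammer [([0.682, 0.212, -0.003], [271.0, 316.0], 0.77)]
rack [([0.57, 0.08, 0.002], [154.0, 202.0], 0.72)]
tagw [([0.583, 0.15, 0.17], [142.0, 288.0], 0.91), ([0.52, 0.244, 0.172], [318.0, 210.0], 0.83), ([0.572, 0.058, 0.144], [18.0, 235.0], 0.72)]
tags [([0.516, 0.241, 0.17], [314.0, 201.0], 0.95), ([0.555, 0.026, 0.166], [-75.0, 208.0], 0.9), ([0.478, 0.012, 0.09], [6.0, 79.0], 0.74), ([0.587, 0.138, 0.179], [112.0, 298.0], 0.65)]
clips [([0.558, 0.141, 0.128], [160.0, 228.0], 0.96), ([0.578, 0.03, 0.124], [0.0, 231.0], 0.84), ([0.541, 0.25, 0.126], [323.0, 228.0], 0.67), ([0.595, -0.075, 0.122], [-151.0, 230.0], 0.59)]
```

The wrist camera's extrinsics are right, because it sees the static things in their proper places. The finger's near face in the wrist view and the scene view then both put the real fingertips about 25–30 mm above the reported TCP, so they passed over the tag. I'll go back and work that much lower, checking before I push.

```bash
python3 -m jog '[0,0,0.02,0,0, 0,0,0.02,0,0, -0.017,-0.003,0,0,0, -0.017,-0.003,0,0,0, -0.017,-0.003,0,0,0, -0.017,-0.003,0,0,0, -0.017,-0.003,0,0,0, 0,0,0,0,0]'
python3 -m jog '[0,0,-0.02,0,0, 0,0,-0.02,0,0, 0,0,-0.02,0,0, 0,0,-0.018,0,0, 0,0,0,0,0, 0,0,0,0,0]'
python3 - <<'E'
from plant import eyes,status
import cv2,numpy as np
s=status.state();T=s['position'];print(T)
p=eyes.snapshot('scene');w=eyes.snapshot('wrist')
pr=lambda p,X:tuple(int(v) for v in (lambda c:(c[:2]/c[2]).round(0))(p['K']@(p['R']@np.array(X)+p['t'])))
a=p['color'].copy();b=w['color'].copy()
for dz in (0,.03): cv2.circle(a,pr(p,T+[0,0,dz]),0,(255,0,0),-1)
cv2.imwrite('pics/e.png',cv2.hconcat([cv2.resize(a[100:220,320:440],(400,400),interpolation=0),cv2.resize(b[100:460,140:500],(400,400))])[:,:,::-1])
E
```

```text
t: 5.68
position: [0.4641, 0.2377, 0.2289]
tcp_rot: [-180.0, -0.0, -170.9]
contact_force: [0.8, -0.3, 0.8]
width: -0.0001
finger_force: 0.0
t: 6.18
position: [0.4665, 0.2381, 0.1499]
tcp_rot: [-180.0, -0.1, -170.9]
contact_force: [0.3, -0.1, 0.7]
width: -0.0
finger_force: 0.0
[0.4664974  0.23812342 0.14994451]
```

View pics/e.png

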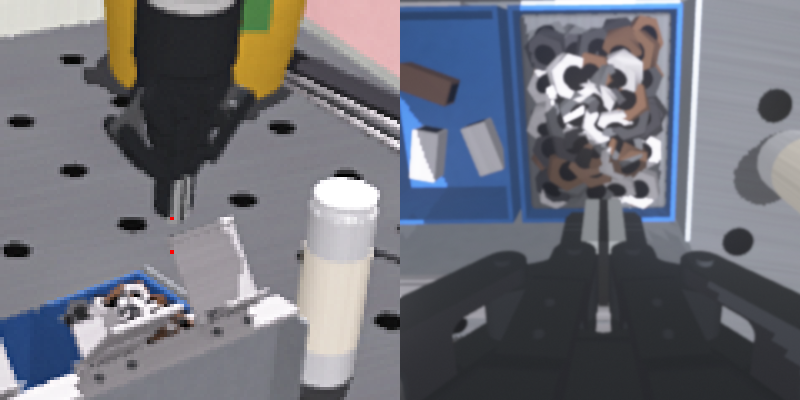

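Here the tips sit at the "+30 mm" dot (175,217), so the real tip height is about 0.18 m, just robot-side of tag 1. I'll lower 5 mm more and push.

```bash
python3 -m jog '[0,0,-0.005,0,0, 0.0065,0.001,0,0,0, 0.0065,0.001,0,0,0, 0.0065,0.001,0,0,0, 0.0065,0.001,0.001,0,0, 0.0065,0.001,0.001,0,0, 0.0065,0.001,0.001,0,0, 0.0065,0.001,0.001,0,0]'
python3 -m jog '[0.0065,0.001,0.001,0,0, 0.0065,0.001,0.001,0,0, 0.0065,0.001,0.001,0,0, 0.0065,0.001,0.001,0,0, 0.0065,0.001,0.001,0,0, 0.0065,0.001,0.001,0,0, 0,0,0,0,0]'
python3 - <<'E'
from plant import eyes,status,nets
import cv2,numpy as np
p=eyes.snapshot('scene');w=eyes.snapshot('wrist')
for q in(p,w):print('tag',[np.round(d['at'],3).tolist() for d in nets.look_for('tag_a',q)][:4])
cv2.imwrite('pics/f.png',cv2.hconcat([cv2.resize(p['color'][100:220,320:440],(400,400),interpolation=0),cv2.resize(w['color'][100:460,140:500],(400,400))])[:,:,::-1])
E
```

```text
t: 6.95
position: [0.5128, 0.2454, 0.1493]
tcp_rot: [-180.0, 0.0, -170.9]
contact_force: [-1.0, -0.5, 0.3]
width: -0.0001
finger_force: 0.1
t: 7.53
position: [0.5524, 0.2515, 0.1553]
tcp_rot: [180.0, 0.0, -171.0]
contact_force: [-0.0, 1.0, -0.7]
width: -0.0001
finger_force: 0.0
tag [[0.557, 0.027, 0.166], [0.589, 0.136, 0.177], [0.581, -0.083, 0.168], [0.567, 0.245, 0.177]]
tag [[0.554, 0.247, 0.158], [0.58, 0.145, 0.17]]
```

View pics/f.png

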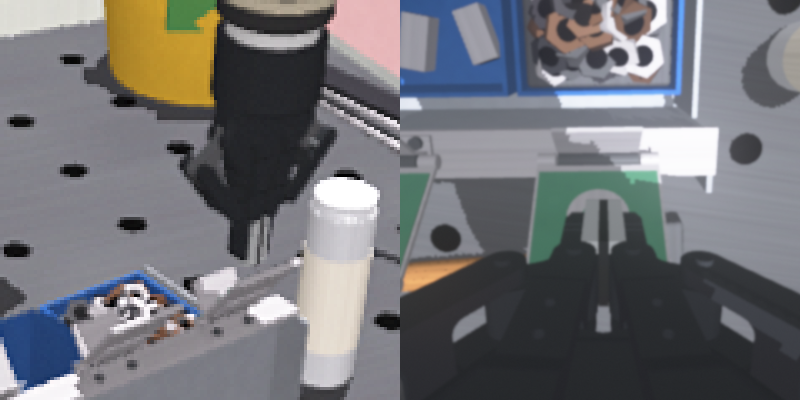

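Tag 1 has flipped: the wrist view shows green under the fingers. Tag 3 (rods) is next.

```bash
python3 -m jog '[0,0,0.025,0,0, 0,0,0.025,0,0, 0,0,0.025,0,0, -0.02,-0.01,0.01,0,0, -0.02,-0.02,0,0,0, -0.01,-0.029,0,0,0, 0,-0.029,0,0,0, 0,-0.029,0,0,0]'
python3 -m jog '[0,-0.029,0,0,0, 0,-0.029,0,0,0, 0,-0.029,0,0,0, 0.001,-0.029,0,0,0, 0,0,0,0,0, 0,0,0,0,0]'
```

```text
t: 8.4
position: [0.4998, 0.1335, 0.2408]
tcp_rot: [-180.0, 0.0, -170.8]
contact_force: [1.3, -0.6, 0.2]
width: -0.0005
finger_force: 0.0
t: 8.9
position: [0.5017, 0.0171, 0.2405]
tcp_rot: [-180.0, 0.0, -171.1]
contact_force: [-0.2, -0.4, 0.5]
width: -0.0004
finger_force: 0.0
```

```bash
python3 -m jog '[0,0,-0.025,0,0, 0,0,-0.025,0,0, 0,0,-0.025,0,0, 0,0,-0.02,0,0, 0,0,0,0,0, 0.0065,0.001,0,0,0, 0.0065,0.001,0,0,0, 0.0065,0.001,0,0,0]'
python3 -m jog '[0.0065,0.001,0.001,0,0, 0.0065,0.001,0.001,0,0, 0.0065,0.001,0.001,0,0, 0.0065,0.001,0.001,0,0, 0.0065,0.001,0.001,0,0, 0.0065,0.001,0.001,0,0, 0.0065,0.001,0.001,0,0, 0.0065,0.001,0.001,0,0]'
python3 -m jog '[0.0065,0.001,0.001,0,0, 0.0065,0.001,0.001,0,0, 0,0,0,0,0]'
python3 - <<'E'
from plant import eyes,status,nets
import numpy as np
for n in('scene','wrist'):
  q=eyes.snapshot(n);print('tag',[np.round(d['at'],3).tolist() for d in nets.look_for('tag_a',q)][:4])
E
```

```text
t: 9.57
position: [0.5234, 0.0219, 0.1469]
tcp_rot: [-180.0, 0.2, -170.9]
contact_force: [1.0, 0.2, 0.2]
width: -0.0001
finger_force: 0.0
t: 10.23
position: [0.5742, 0.0293, 0.1533]
tcp_rot: [-180.0, -0.0, -170.9]
contact_force: [-0.2, -0.5, 0.4]
width: -0.0001
finger_force: 0.0
t: 10.48
position: [0.5879, 0.0315, 0.1553]
tcp_rot: [-180.0, 0.0, -170.9]
contact_force: [-0.8, 0.4, -1.3]
width: 0.0001
finger_force: 0.0
tag [[0.588, 0.136, 0.178], [0.578, -0.08, 0.165], [0.566, 0.243, 0.177], [0.606, 0.031, 0.176]]
tag [[0.589, 0.034, 0.158], [0.571, -0.084, 0.17], [0.58, 0.142, 0.169]]
```

```bash
python3 -m jog '[0,0,0.025,0,0, 0,0,0.03,0,0, 0,0,0.03,0,0, 0.015,0.02,0,0,0, 0.015,0.025,0,0,0, 0.016,0.025,0,0,0, 0,0.026,0,0,0, 0,0.026,0,0,0]'
python3 -m jog '[0,0,0,0,0, 0,0,0,0,0]'
```

```text
t: 11.35
position: [0.6328, 0.1542, 0.2398]
tcp_rot: [-180.0, -0.0, -171.0]
contact_force: [0.0, 0.7, 0.4]
width: -0.0001
finger_force: 0.0
t: 11.52
position: [0.6321, 0.1544, 0.24]
tcp_rot: [-180.0, -0.0, -170.8]
contact_force: [-0.0, -0.0, -0.3]
width: 0.0
finger_force: 0.0
```

```bash
python3 -m jog '[0,0,-0.025,0,0, 0,0,-0.025,0,0, 0,0,-0.025,0,0, 0,0,-0.02,0,0, 0,0,0,0,0, -0.0065,-0.001,0,0,0, -0.0065,-0.001,0,0,0, -0.0065,-0.001,0,0,0]'
python3 -m jog '[-0.0065,-0.001,0.001,0,0, -0.0065,-0.001,0.001,0,0, -0.0065,-0.001,0.001,0,0, -0.0065,-0.001,0.001,0,0, -0.0065,-0.001,0.001,0,0, -0.0065,-0.001,0.001,0,0, -0.0065,-0.001,0.001,0,0, -0.0065,-0.001,0.001,0,0]'
python3 -m jog '[-0.0065,-0.001,0.001,0,0, -0.0065,-0.001,0.001,0,0, 0,0,0,0,0]'
python3 - <<'E'
from plant import eyes,status,nets
import numpy as np
for n in('scene','wrist'):
  q=eyes.snapshot(n);print('tag',[np.round(d['at'],3).tolist() for d in nets.look_for('tag_a',q)][:4])
E
```

```text
t: 12.18
position: [0.6131, 0.1499, 0.1471]
tcp_rot: [180.0, 0.1, -171.0]
contact_force: [-0.2, -1.0, -0.6]
width: -0.0
finger_force: 0.0
t: 12.85
position: [0.5603, 0.1422, 0.1533]
tcp_rot: [-180.0, -0.0, -170.9]
contact_force: [-0.3, -1.3, 0.2]
width: -0.0
finger_force: 0.0
t: 13.1
position: [0.5468, 0.1401, 0.1556]
tcp_rot: [-180.0, -0.0, -170.9]
contact_force: [0.6, -0.5, 0.5]
width: 0.0004
finger_force: 0.0
tag [[0.578, -0.083, 0.165], [0.607, 0.029, 0.177], [0.545, 0.13, 0.166], [0.565, 0.243, 0.174]]
tag [[0.565, 0.254, 0.164], [0.532, 0.138, 0.175], [0.595, 0.033, 0.168], [0.475, 0.024, 0.078]]
```

Tag 2 is now over its bin. I'll lift straight up, move clear towards the robot and check.

```bash
python3 -m jog '[0,0,0.03,0,0, 0,0,0.03,0,0, 0,0,0.03,0,0, 0,0,0.02,0,0, -0.03,0,0.01,0,0, -0.03,0,0,0,0, -0.03,0,0,0,0, -0.03,0,0,0,0]'
python3 -m jog '[-0.03,0,0,0,0, -0.03,0,0,0,0, -0.03,0,0,0,0, -0.02,0,0,0,0, 0,0,0,0,0, 0,0,0,0,0]'
python3 - <<'E'
from plant import eyes,nets
import cv2,numpy as np
p=eyes.snapshot('scene');q=eyes.snapshot('top')
print([np.round(d['at'],3).tolist() for d in nets.look_for('tag_a',q)])
for t in('spray_can','hammer','square','test_box'):print(t,[np.round(d['at'],3).tolist() for d in nets.tip_of(t,p)][:1])
cv2.imwrite('pics/g.png',cv2.hconcat([cv2.resize(p['color'][130:330,200:460],(390,300)),cv2.resize(q['color'][180:370,130:400],(400,300))])[:,:,::-1])
E
```

```text
t: 13.97
position: [0.4272, 0.1403, 0.2751]
tcp_rot: [-180.0, 0.0, -171.0]
contact_force: [-0.5, 0.3, 1.2]
width: -0.0004
finger_force: 0.0
t: 14.47
position: [0.3179, 0.1405, 0.2758]
tcp_rot: [180.0, 0.1, -170.9]
contact_force: [0.9, 0.2, 0.3]
width: -0.0001
finger_force: 0.0
[[0.6, 0.031, 0.169], [0.563, 0.249, 0.171], [0.536, 0.137, 0.17], [0.574, -0.078, 0.168]]
spray_can [[0.473, 0.392, -0.0]]
hammer [[0.683, 0.214, -0.003]]
square [[0.573, -0.272, -0.001]]
test_box [[0.732, -0.124, 0.004]]
```

View pics/g.png

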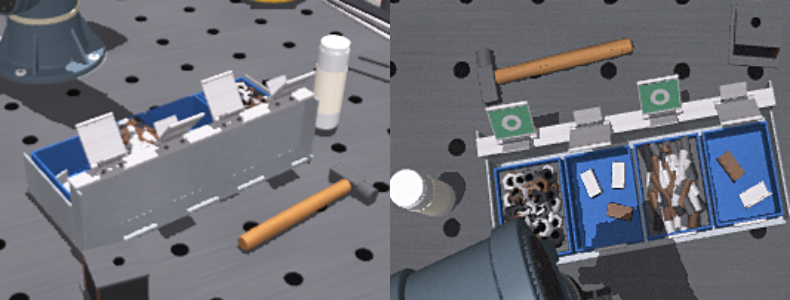

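The nuts tag (512,122) and the rods tag (660,96) show green. The tubes tag (590,125) and the angles tag (738,100) show steel. The loose things have not moved and the arm is clear.

```bash
python3 -c "
from plant import robot
print(robot.finish_job())"
```

```text
the job is handed in; nothing more can be done
None
```

The job is handed in after about 14.5 s on the robot's clock: the last pictures show green on the nuts and rods tags and bare steel on the tubes and angles tags, with the loose things where they were and the arm clear, but the hand-in gave no verdict.

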